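Spring check on the test stand

TASK

Test both springs where they stand: press each straight down by its cap, reading the force, and stop and let up as soon as either the force reaches 15 N (the spring is good) or its blue drag pointer is level with the red band on the rule (the spring is tired). Never load a spring beyond 18 N, never press it noticeably below the band, and do not touch the pointers. Then stand the tired spring upright in the red tray, leave the good one in its nest, and leave the other things alone.

Things in the scene. Friction and masses are not known exactly. Their poses are not given: they have to be found in the camera images.
- tester: spring test stand: grey plate 130 x 200 x 16 mm fixed to the bench, origin at the centre of its underside, x away from the robot, y left along the plate. Behind each nest, 49 mm along +x from its centre, stands a white rule 44 mm wide, top 92 mm above the bench, with a blue drag pointer and a red band 5 mm tall. A cap top is 84 mm above the bench when free, 69.5 mm with the pointer at the band.
- nest_left (a point): centre of the floor of the left nest (+y end of the plate), 10 mm above the bench: a round recess 42 mm across and 6 mm deep
- nest_right (a point): the same for the right nest, 100 mm along -y of the plate
- spring_a_mid (a point): spring a, one of two that look alike: loose upright unit 74 mm tall when free, 0.2 to 0.27 kg; dark foot disc 40 mm across, 10 mm thick, coil 32 mm across, flat aluminium cap on top. This point: on its axis, 37 mm above its underside; z up. Lift it by the cap, which cannot come off. Each stands in one nest; which in which varies.
- spring_b_mid (a point): spring b, one of two that look alike: loose upright unit 74 mm tall when free, 0.2 to 0.27 kg; dark foot disc 40 mm across, 10 mm thick, coil 32 mm across, flat aluminium cap on top. This point: on its axis, 37 mm above its underside; z up. Lift it by the cap, which cannot come off. Each stands in one nest; which in which varies.
- cap_a_top (a point): centre of the flat top of spring a's cap, a disc 54 mm across and 12 mm thick (grip it across, 6 mm below this point); the cap moves down 1 mm for 1 mm of compression, 22 mm at most; stiffness somewhere from 0.6 to 1.7 N per mm
- cap_b_top (a point): centre of the flat top of spring b's cap, a disc 54 mm across and 12 mm thick (grip it across, 6 mm below this point); the cap moves down 1 mm for 1 mm of compression, 22 mm at most; stiffness somewhere from 0.6 to 1.7 N per mm
- pointer_left (a joint): drag pointer of the left nest in m: how far it has been pushed down; 0 at the start, 0.014 at the middle of the red band. Its blue arm lies 0.5 mm under the far rim of a free cap, goes down with the cap (drag about 1 N) and stays at the lowest place reached.
- pointer_right (a joint): drag pointer of the right nest in m: how far it has been pushed down; 0 at the start, 0.014 at the middle of the red band. Its blue arm lies 0.5 mm under the far rim of a free cap, goes down with the cap (drag about 1 N) and stays at the lowest place reached.
- reject_tray: red open tray 120 x 120 mm, walls 22 mm high and 4 mm thick, floor 4 mm thick, fixed in place on a clipboard 4 mm thick; origin at the centre of its underside, 4 mm above the bench, x and y along its sides
- nut: bystander: silver wheel nut, 30 mm across and 19 mm high; origin at the centre of its underside
- ring: bystander: black and white setting ring, 58 mm across and 20 mm high; origin at the centre of its underside
- black_cap: bystander: black wheel centre cap, 60 mm across and 14 mm high; origin at the centre of its underside
Not all that is in view belongs to the job. What is shaped like the part that bears spring_a_mid but green is not meant.

How it is judged:
At the end, for the whole second after the job is handed in: Both springs have been pressed: the tired one's pointer was left at the red band (11 to 17 mm down), the good one's above it (4.5 to 10.5 mm down). The tired spring stands upright (within 7 degrees) on the floor of the red tray, the good one upright in its own nest (within 6 mm), both uncompressed (((x of spring_a_mid in the frame of reject_tray between -0.042 and 0.042 m and y of spring_a_mid in the frame of reject_tray between -0.042 and 0.042 m and height (world z) of spring_a_mid below 0.053 m and horizontal distance between spring_b_mid and nest_right below 0.006 m and height (world z) of spring_b_mid below 0.051 m and value of joint pointer_left between 0.011 and 0.017 m and value of joint pointer_right between 0.0045 and 0.0105 m) or (x of spring_a_mid in the frame of reject_tray between -0.042 and 0.042 m and y of spring_a_mid in the frame of reject_tray between -0.042 and 0.042 m and height (world z) of spring_a_mid below 0.053 m and horizontal distance between spring_b_mid and nest_left below 0.006 m and height (world z) of spring_b_mid below 0.051 m and value of joint pointer_right between 0.011 and 0.017 m and value of joint pointer_left between 0.0045 and 0.0105 m) or (x of spring_b_mid in the frame of reject_tray between -0.042 and 0.042 m and y of spring_b_mid in the frame of reject_tray between -0.042 and 0.042 m and height (world z) of spring_b_mid below 0.053 m and horizontal distance between spring_a_mid and nest_right below 0.006 m and height (world z) of spring_a_mid below 0.051 m and value of joint pointer_left between 0.011 and 0.017 m and value of joint pointer_right between 0.0045 and 0.0105 m) or (x of spring_b_mid in the frame of reject_tray between -0.042 and 0.042 m and y of spring_b_mid in the frame of reject_tray between -0.042 and 0.042 m and height (world z) of spring_b_mid below 0.053 m and horizontal distance between spring_a_mid and nest_left below 0.006 m and height (world z) of spring_a_mid below 0.051 m and value of joint pointer_right between 0.011 and 0.017 m and value of joint pointer_left between 0.0045 and 0.0105 m)) and angle between each of spring_a_mid, spring_b_mid's own z axis and vertical below 0.12 rad and z of cap_a_top in the frame of spring_a_mid above 0.034 m and z of cap_b_top in the frame of spring_b_mid above 0.034 m); the robot touches nothing.
It fails at once if a spring is loaded beyond 18 N by the hand (21 N on the stand, with the spring's own weight) (contact force between any of spring_a, spring_b and tester above 21 N).
It fails at once if a spring in its nest is compressed more than 18.5 mm, that is well below the red band (z of cap_a_top in the frame of spring_a_mid below 0.0185 m or z of cap_b_top in the frame of spring_b_mid below 0.0185 m).
It fails at once if a drag pointer is touched by the robot (contact force between any of the fingers, the arm and pointer_left above 0.5 N or contact force between any of the fingers, the arm and pointer_right above 0.5 N).
It fails at once if a bystander (nut, setting ring, black cap) is moved more than 15 mm (distance of any of nut, ring, black_cap from where it was at the start of the episode above 0.015 m).
It also fails if it takes over 64 s, if anything falls off the work surface, if the arm or the gripper's body presses on something with over 40 N, if the wrist force passes 120 N, or if a joint passes its speed limit or range.

ROBOT

A 6-joint arm with a two-finger parallel gripper is mounted at the origin on the work surface; the furniture and walls round the work are solid. World frame = base frame: x ahead of the robot, y to its left, z up, the work surface at z = 0. Lengths are in m, angles in rad, forces in N, time in s.
With the tool pointing down it reaches from about 0.3 to 0.875 m from the base axis. Payload 6.4 kg.
Tool frame: the origin (TCP) lies on the centre line of the jaws, within the pads' length; the fingertips stand 25 mm ahead of it and the grasp point (between the pads) lies 6 mm ahead of it; z points along the fingers, y is the line along which they close (so a half turn about z gives the same grasp; the last joint's range is limited). The gripper opens to 85 mm and grips with 20 to 120 N. Pads are 22 mm wide; open, the fingers measure 114 mm over their backs; the gripper's body (76 mm by 85 mm) begins 54 mm behind the grasp point. The pads swing forward as they close: fully open they stand 13 mm farther back than shut.
Start: joints at [0.987, 0.181, 1.607, -0, 1.354, -0.206], TCP at [0.212, 0.534, 0.256] pointing down, gripper open.
Joint ranges: [-2.99, 2.99], [-0.89, 2.07], [0.3, 2.58], [-1.14, 4.28], [0, 2.63], [-3.12, 3.12]. Speed limits (rad/s): [2.57, 2.57, 3.01, 3.14, 3.14, 3.14].

INTERFACE

Orientations are given as a unit quaternion [w, x, y, z].
In Python, from bench import get_obs, camera, hand_in, spot_in gives the robot as it stands.
- The arm moves only by the shell command python3 -m jog 'ROWS'. ROWS is JSON, one flat list of numbers, 7 for each row, row after row: the shift along the tool's x, y, z in m, then the turn, a rotation vector about the tool's x, y, z in rad, then the closure, from 0 (fully open) to 1 (shut). A call has 1 to 20 rows; each row is the pose to reach, as a shift and turn from the pose commanded when the call began, along the tool's axes at that moment; what a row does not reach only later rows make up. A row lasts 1/8 s, in which the tool goes at most 62.5 mm and 10.7 degrees, less where a joint would pass 70% of its speed; a pose out of reach is approached as far as the arm can. A call with a gripper value outside its range is refused whole. The fingers move at their own pace and stop on an object; the grip force is fixed at half the most. Time passes only in rows, so rows that repeat a pose let the fingers close. It gives the time, the measured TCP pose, the force, the opening and the grip force at its end, in the units of the state.
- get_obs(): the state, without advancing time (a new reading comes with each control period).
- camera(name): name is "side" or "top"; returns a dict with "frame" (384x512x3 uint8, red, green, blue), "mtx" (3x3 intrinsics, pixels), "extrinsics" (4x4, takes a point from camera to world coordinates). Camera axes: x right, y up, looking along -z (the intrinsics and any distortion apply to the point x, -y, -z); pixel columns grow to the right and rows downward; lengths in m; the calibration is good to about 2 mm. A picture is of the moment at which its call begins. There is no depth.
- hand_in(): hands the job in; it is judged then, once.
Trained networks look in a picture, given as the dict that the camera call returned (one of the last four; its "shot" number tells which), for a name from the list of things; names that differ only in an ending like _2 or _b are one class to them, and where a whole thing is asked for, a point or a joint stands for the part that bears it (a point fixed in the world has none). Each returns a list of dicts, best first, with "confidence" (0 to 1); they miss things now and then, are a little off and sometimes report something else, mostly with a low value. They report only what shows in the picture. A call takes as long as a camera call. They do not tell look-alikes from the thing itself.
- spot_in(picture, name): "xyz" ([x, y, z] in m, in world coordinates, good to about 4 mm: the middle of the surface that is visible of it).
The state is a dict: "time_s": time; "q": joint angles; "dq": joint speeds; "joint_efforts": joint torques, N m; "eef_pos": TCP position; "eef_rot": TCP orientation; "wrist_force": force on the tool from outside, world axes, zero at the start; "torque": the same for the moment, N m; "opening": opening from 0.0 (shut) to 1.0 (fully open); "grasp_force": force on a finger pad.
Only numpy, scipy, OpenCV 4.12 (cv2) and the standard library are available. Lean on these libraries where they do the work, as an engineer would, in place of code of your own. Each camera call takes 0.05 s, during which the arm holds its last target. There are 200 camera calls.

## Working session

There is one attempt and no reset: what is moved stays moved. The work goes in short steps, Python scripts to look and compute and a shell command to move; the robot and the scene stay as the last step left them, time stands still between calls to the robot, and variables do not carry over. Pictures are saved under pics/ and viewed, at most 10 in all, crops included, and the job is handed in when it is done.

```bash
mkdir -p pics
cat > h.py <<'E'
import numpy as np,cv2
from bench import *
def save(p,n,crop=None,s=1):
    f=p["frame"]
    if crop: f=f[crop[1]:crop[3],crop[0]:crop[2]]
    cv2.imwrite("pics/"+n,cv2.resize(f[:,:,::-1],None,fx=s,fy=s,interpolation=cv2.INTER_CUBIC))
def proj(p,X):
    c=(np.linalg.inv(p["extrinsics"])@np.append(X,1))[:3]; c=np.array([c[0],-c[1],-c[2]])
    u=np.array(p["mtx"])@c; return (u[:2]/u[2]).round(1)
def back(p,uv,z):
    d=np.linalg.inv(p["mtx"])@np.array([uv[0],uv[1],1.]); d=np.array([d[0],-d[1],-d[2]])
    E=np.array(p["extrinsics"]); d=E[:3,:3]@d; o=E[:3,3]
    return (o+d*(z-o[2])/d[2]).round(4)
E
python3 - <<'E'
from h import *
o=get_obs();print({k:np.round(v,3).tolist() for k,v in o.items()})
for c in("top","side"):
    p=camera(c);save(p,c+"0.png",s=1.5)
    print(c,[k for k in p], np.round(p["extrinsics"],3).tolist())
    for n in("tester","spring_a_mid","cap_a_top","pointer_left","reject_tray","nut","ring","black_cap"):
        for r in spot_in(p,n): print(n,np.round(r["xyz"],3),round(r["confidence"],2),proj(p,r["xyz"]))
E
```

```text
{'time_s': 0.0, 'q': [0.987, 0.182, 1.608, -0.0, 1.354, -0.206], 'dq': [0.002, 0.001, -0.001, -0.0, 0.0, 0.001], 'joint_efforts': [-0.0, -44.486, -35.134, -0.0, 0.009, -0.0], 'eef_pos': [0.212, 0.534, 0.255], 'eef_rot': [-0.0, 0.188, 0.982, -0.001], 'wrist_force': [0.335, 0.644, -0.426], 'torque': [0.038, -0.009, 0.006], 'grasp_force': 0.0, 'opening': 1.0}
top ['frame', 'mtx', 'extrinsics', 'shot'] [[-0.0, 0.998, -0.062, 0.47], [-1.0, -0.002, -0.026, -0.05], [-0.026, 0.062, 0.998, 1.085], [0.0, 0.0, 0.0, 1.0]]
tester [ 0.52  -0.187  0.018] 0.76 [315.6 202.6]
spring_a_mid [ 0.403 -0.335  0.074] 0.71 [376.2 246.8]
spring_a_mid [ 0.492 -0.232  0.08 ] 0.7 [336.  212.1]
cap_a_top [ 0.496 -0.237  0.082] 0.89 [338.3 210.8]
cap_a_top [ 0.405 -0.332  0.072] 0.63 [374.8 245.9]
pointer_left [ 0.539 -0.134  0.07 ] 0.61 [297.9 194.4]
pointer_left [ 0.519 -0.188  0.015] 0.38 [315.9 202.8]
reject_tray [0.448 0.139 0.011] 0.81 [198.  228.7]
nut [ 0.621 -0.026  0.018] 0.42 [257.2 166.3]
ring [ 0.65  -0.113  0.02 ] 0.82 [288.3 155.7]
black_cap [ 0.49  -0.134  0.083] 0.65 [298.4 212.8]
black_cap [0.563 0.264 0.01 ] 0.55 [154.5 187.7]
side ['frame', 'mtx', 'extrinsics', 'shot'] [[-0.909, -0.348, 0.229, 0.83], [0.417, -0.759, 0.5, 0.613], [0.0, 0.55, 0.835, 1.143], [0.0, 0.0, 0.0, 1.0]]
spring_a_mid [ 0.492 -0.228  0.078] 0.65 [242.1 134.8]
spring_a_mid [ 0.405 -0.33   0.072] 0.48 [253.2 107.8]
cap_a_top [ 0.489 -0.228  0.083] 0.66 [243.  133.7]
cap_a_top [ 0.404 -0.328  0.074] 0.53 [253.7 107.6]
pointer_left [ 0.53  -0.159  0.013] 0.71 [240.5 165.6]
reject_tray [0.443 0.145 0.008] 0.57 [306.5 230. ]
ring [ 0.656 -0.105  0.021] 0.48 [211.3 189.5]
black_cap [0.561 0.265 0.014] 0.79 [290.3 279.2]
```

View pics/top0.png

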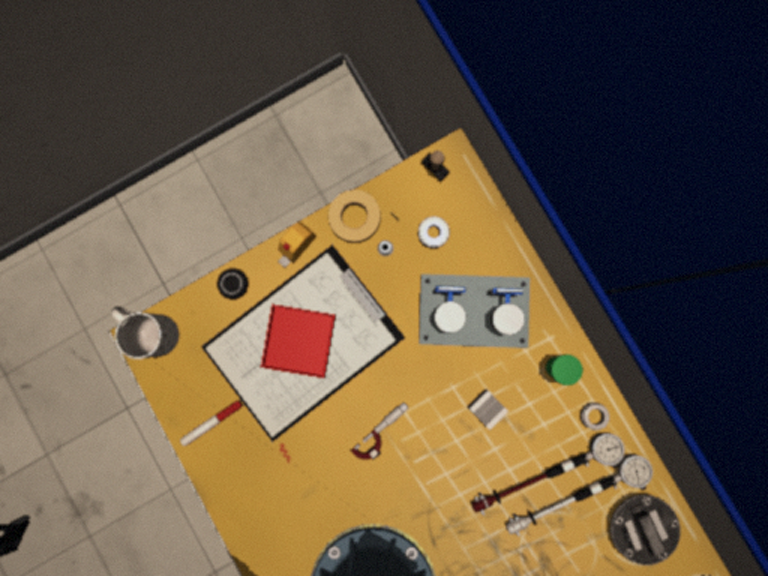

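View pics/side0.png

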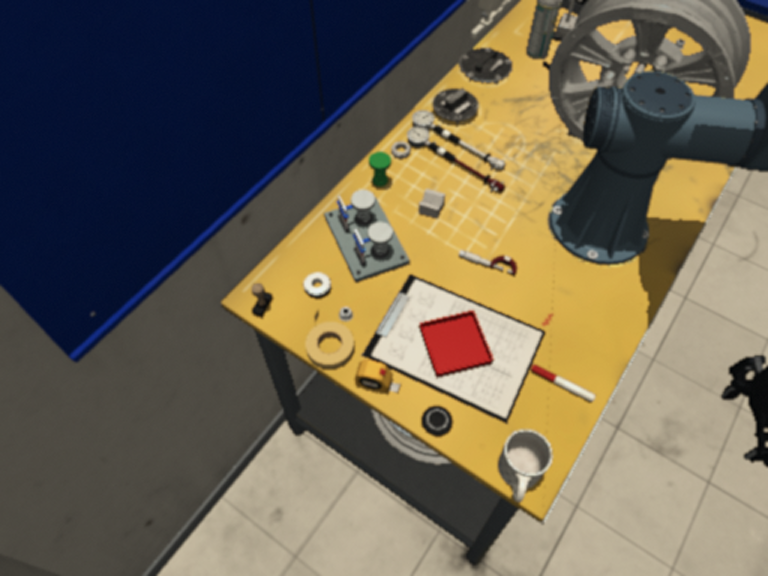

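The top view shows the plate at about (475,311), with silver caps at (450,317) and (508,319). In unscaled pixels the caps are at (300,211) and (339,213). The green look-alike is at (565,369), unscaled (376,246). The "black_cap" hit at (298,212) is really the left spring cap, and the true black cap is at (154,188). The tray is at (299,341), unscaled (199,228).

Candidates for springs are (300,211), (339,213) and green (376,246). I choose the two aluminium caps on the grey plate and will check them in a close crop.

Run:
```python
from h import *
p=camera("top");save(p,"crop1.png",(270,175,365,240),8)
f=p["frame"].astype(int);mn=f.min(2)
C=[]
for c in((300,211),(339,213)):
    m=((mn>125)&(f.max(2)-mn<45)).astype(np.uint8); n,l,s,ce=cv2.connectedComponentsWithStats(m)
    k=l[c[1],c[0]];cnt=max(cv2.findContours((l==k).astype(np.uint8),0,1)[0],key=cv2.contourArea)
    (u,v),r=cv2.minEnclosingCircle(cnt);print(s[k],ce[k],(u,v),r)
    X=back(p,ce[k],.084);C.append(X);print("cap",X)
d=C[0]-C[1];print("dist",np.linalg.norm(d),"yaw deg",np.degrees(np.arctan2(-d[0],d[1])))
# plate corners
for uv in((420,275),(530,278),(529,347),(420,344)): print("corner",back(p,np.array(uv)/1.5,.016))
m=((f[:,:,0]>120)&(f[:,:,1]<70)).astype(np.uint8);n,l,s,ce=cv2.connectedComponentsWithStats(m);k=1+s[1:,4].argmax()
print("tray",s[k],ce[k],back(p,ce[k],.02), cv2.minAreaRect(np.argwhere(l==k)[:,::-1].astype(np.float32)))
```

```text
[ 281  184   72   47 2436] [316.32142857 207.32758621] (316.3611755371094, 205.1833038330078) 39.59614944458008
cap [ 0.5045 -0.1804  0.084 ]
[ 281  184   72   47 2436] [316.32142857 207.32758621] (316.3611755371094, 205.1833038330078) 39.59614944458008
cap [ 0.5045 -0.1804  0.084 ]
dist 0.0 yaw deg -0.0
corner [ 0.5736 -0.0894  0.016 ]
corner [ 0.5675 -0.2918  0.016 ]
corner [ 0.4408 -0.288   0.016 ]
corner [ 0.4462 -0.0888  0.016 ]
tray [ 175  204   48   47 1725] [198.78956522 226.94724638] [0.4528 0.1355 0.02  ] ((198.36485290527344, 226.81080627441406), (42.41493606567383, 41.59294128417969), 9.462322235107422)
```

View pics/crop1.png

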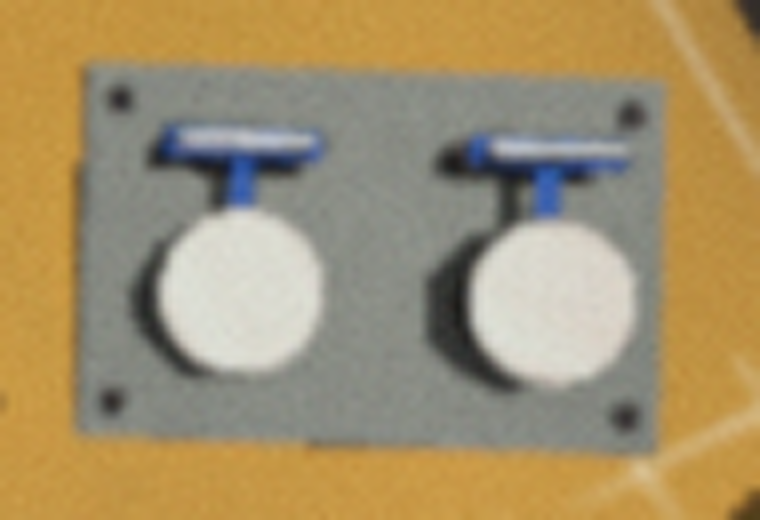

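The crop shows two aluminium caps on the grey plate, at crop (240,291) and (552,301), or unscaled (300,211.4) and (339,212.6). Each has a blue pointer on its +x side, so the choice is confirmed.

```bash
cat >> h.py <<'E'
from scipy.spatial.transform import Rotation as R
def rel(xyz,yaw):  # tool-frame shift and turn to tool down, tool y along plate y (yaw deg)
    o=get_obs();w,x,y,z=o["eef_rot"];Rc=R.from_quat([x,y,z,w])
    a=np.radians(yaw);yy=np.array([-np.sin(a),np.cos(a),0]);zz=np.array([0,0,-1.])
    T=R.from_matrix(np.c_[np.cross(yy,zz),yy,zz])
    print("t",o["time_s"],"pos",np.round(o["eef_pos"],4),"F",np.round(o["wrist_force"],2))
    print("shift",Rc.inv().apply(np.array(xyz)-o["eef_pos"]).round(4),"turn",(Rc.inv()*T).as_rotvec().round(4))
E
python3 - <<'E'
from h import *
p=camera("top")
L=back(p,(299.6,211.0),.084);Rr=back(p,(338.6,212.2),.084);d=L-Rr
print(L,Rr,np.linalg.norm(d),np.degrees(np.arctan2(-d[0],d[1])))
s=camera("side");print(proj(s,L),proj(s,Rr));save(s,"crop2.png",(210,105,290,175),8)
rel([L[0],L[1],.16],np.degrees(np.arctan2(-d[0],d[1])))
E
```

```text
[ 0.495  -0.1372  0.084 ] [ 0.4918 -0.2375  0.084 ] 0.1003510338760892 -1.8273611560056982
[252.7 153.6] [241.1 131.6]
t 1.05 pos [0.2121 0.5345 0.2563] F [0.04 0.37 0.21]
shift [-0.5107 -0.52    0.0963] turn [ 0.      0.     -0.3459]
```

View pics/crop2.png

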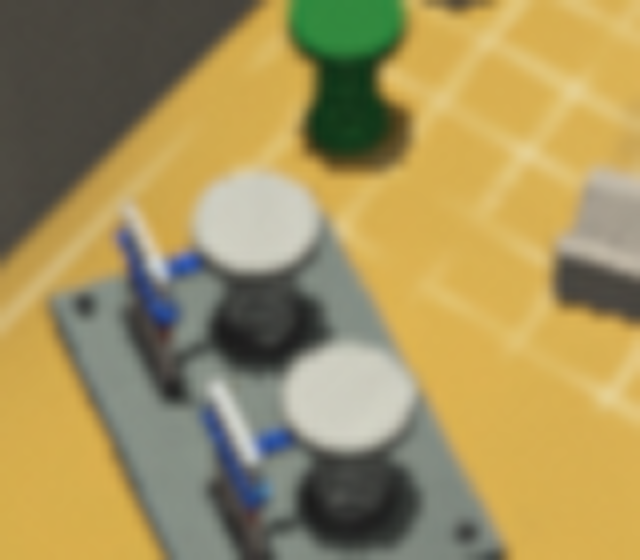

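The side crop shows the left cap at (253.5,154.6) and the right cap at (242.1,132.8). Both are within about 1 px of the projection. Now moving over the left cap with the jaws shut.

```bash
python3 -m jog '[-0.08,-0.08,0,0,0,-0.06,1, -0.16,-0.163,0,0,0,-0.12,1, -0.24,-0.244,0,0,0,-0.18,1, -0.32,-0.326,0,0,0,-0.24,1, -0.4,-0.407,0.03,0,0,-0.3,1, -0.46,-0.468,0.06,0,0,-0.346,1, -0.511,-0.52,0.096,0,0,-0.346,1, -0.511,-0.52,0.096,0,0,-0.346,1, -0.511,-0.52,0.096,0,0,-0.346,1, -0.511,-0.52,0.096,0,0,-0.346,1, -0.511,-0.52,0.096,0,0,-0.346,1, -0.511,-0.52,0.096,0,0,-0.346,1, -0.511,-0.52,0.096,0,0,-0.346,1, -0.511,-0.52,0.096,0,0,-0.346,1, -0.511,-0.52,0.096,0,0,-0.346,1]'
python3 -c "
from h import *
print(get_obs()['opening']);rel([.495,-.1372,.125],-1.83)"
```

```text
time_s: 2.92
eef_pos: [0.495, -0.1362, 0.1606]
eef_rot: [0.0, 0.015, 1.0, 0.0]
wrist_force: [0.6, -0.0, -0.2]
opening: -0.0
grasp_force: 0.0
-0.0002713761993938472
t 2.925 pos [ 0.495  -0.1362  0.1606] F [ 0.56 -0.04 -0.2 ]
shift [ 0.     -0.001   0.0356] turn [0.0001 0.0003 0.0015]
```

```bash
python3 -m jog '[0,-0.001,0.02,0,0,0,1, 0,-0.001,0.04,0,0,0,1, 0,-0.001,0.048,0,0,0,1, 0,-0.001,0.048,0,0,0,1, 0,-0.001,0.048,0,0,0,1]'; python3 -m jog '[0,0,0.002,0,0,0,1, 0,0,0.004,0,0,0,1, 0,0,0.006,0,0,0,1, 0,0,0.006,0,0,0,1, 0,0,0.006,0,0,0,1]'
```

```text
time_s: 3.55
eef_pos: [0.4958, -0.1383, 0.1132]
eef_rot: [0.001, 0.016, 1.0, -0.0]
wrist_force: [0.6, -0.0, -0.6]
opening: -0.001
grasp_force: 0.0
time_s: 4.18
eef_pos: [0.4955, -0.1385, 0.1066]
eef_rot: [0.0, 0.016, 1.0, -0.0]
wrist_force: [-0.3, 0.3, 1.6]
opening: 0.002
grasp_force: 1.3
```

```bash
for i in 1 2; do python3 -m jog '[0,0,0.001,0,0,0,1, 0,0,0.002,0,0,0,1, 0,0,0.002,0,0,0,1, 0,0,0.002,0,0,0,1]'|egrep 'pos|wrist'; done
```

```text
eef_pos: [0.4955, -0.1385, 0.1045]
wrist_force: [0.7, -0.2, 4.9]
eef_pos: [0.4955, -0.1385, 0.1026]
wrist_force: [1.4, -0.4, 4.7]
```

```bash
for i in 1 2; do python3 -m jog '[0,0,0.001,0,0,0,1, 0,0,0.002,0,0,0,1, 0,0,0.002,0,0,0,1, 0,0,0.002,0,0,0,1]'|egrep 'pos|wrist'; python3 -c "
from bench import get_obs;print(get_obs()['wrist_force'])"; done
```

```text
eef_pos: [0.4955, -0.1385, 0.1007]
wrist_force: [-0.1, -0.7, 5.5]
[-0.13985619 -0.68393276  5.48036265]
eef_pos: [0.4955, -0.1385, 0.0988]
wrist_force: [-0.0, 0.1, 8.8]
[-0.00977559  0.08649737  8.77515811]
```

```bash
for i in 1 2; do python3 -m jog '[0,0,0.001,0,0,0,1, 0,0,0.002,0,0,0,1, 0,0,0.002,0,0,0,1, 0,0,0.002,0,0,0,1]'|egrep 'pos|wrist'; done; python3 -c "
from h import *
s=camera('side');save(s,'press1.png',(220,130,270,175),12)"
```

```text
eef_pos: [0.4956, -0.1385, 0.097]
wrist_force: [0.1, 0.1, 9.2]
eef_pos: [0.4956, -0.1385, 0.0951]
wrist_force: [-1.2, 0.7, 10.5]
```

View pics/press1.png

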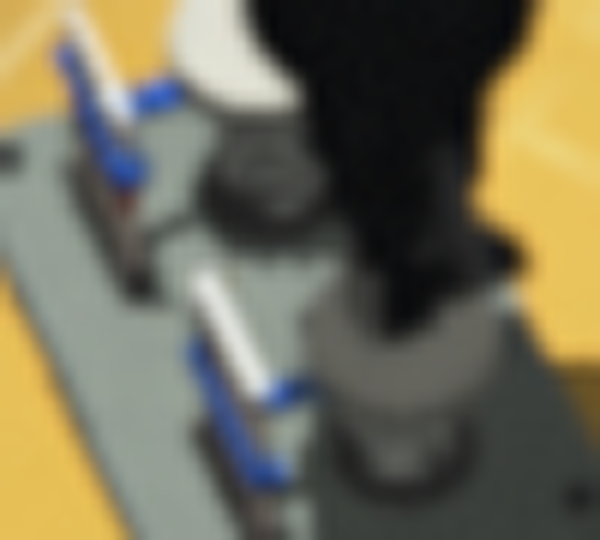

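With the left cap pressed, its pointer bar at crop (240,420) covers the red band, while the red still shows under the right bar at (125,205). The force is about 11 N at 14 mm, so the left spring is tired. I'm letting up and going to the right one.

```bash
python3 -m jog '[0,0,-0.015,0,0,0,1, 0,0,-0.045,0,0,0,1, 0,-0.05,-0.045,0,0,0,1, 0,-0.099,-0.045,0,0,0,1, 0,-0.099,-0.02,0,0,0,1, 0,-0.099,-0.018,0,0,0,1, 0,-0.099,-0.018,0,0,0,1, 0,-0.099,-0.018,0,0,0,1]'; python3 -c "
from h import *
rel([.4925,-.2378,.109],-1.83)
s=camera('side')
save(s,'left1.png',(220,130,270,175),12)"
```

```text
time_s: 8.22
eef_pos: [0.4925, -0.2369, 0.113]
eef_rot: [0.0, 0.015, 1.0, -0.0]
wrist_force: [-0.2, -0.8, 0.1]
opening: -0.001
grasp_force: 0.0
t 8.225 pos [ 0.4925 -0.2369  0.113 ] F [-0.19 -0.8   0.05]
shift [-0.0001 -0.0009  0.004 ] turn [-0.0004  0.0006  0.0011]
```

View pics/left1.png

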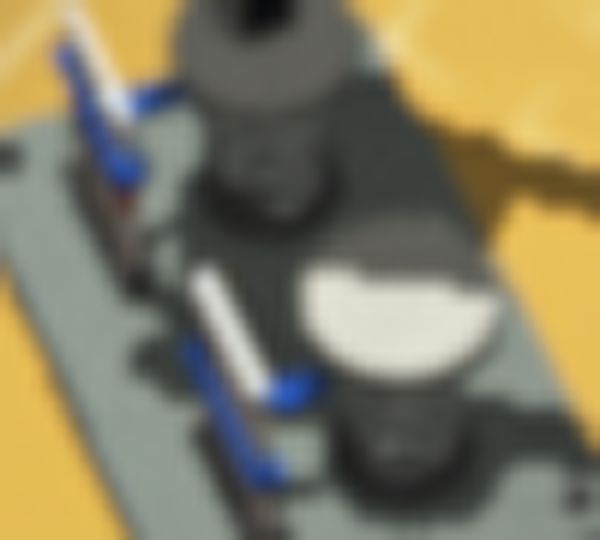

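The left pointer stays about 2 px lower than the right one, which matches 14 mm. Now pressing the right cap.

```bash
python3 -m jog '[0,0,0.003,0,0,0,1, 0,0,0.005,0,0,0,1, 0,0,0.0065,0,0,0,1, 0,0,0.0065,0,0,0,1, 0,0,0.0065,0,0,0,1]'|egrep 'pos|wrist'; for i in 1 2; do python3 -m jog '[0,0,0.001,0,0,0,1, 0,0,0.002,0,0,0,1, 0,0,0.002,0,0,0,1, 0,0,0.002,0,0,0,1]'|egrep 'pos|wrist'; done
```

```text
eef_pos: [0.4926, -0.2375, 0.1067]
wrist_force: [-0.5, 1.6, 6.3]
eef_pos: [0.4927, -0.2376, 0.1051]
wrist_force: [-1.2, 2.2, 9.0]
eef_pos: [0.4929, -0.2377, 0.1034]
wrist_force: [-1.6, 2.8, 11.4]
```

```bash
python3 -m jog '[0,0,0.001,0,0,0,1, 0,0,0.0013,0,0,0,1, 0,0,0.0013,0,0,0,1, 0,0,0.0013,0,0,0,1]'|egrep 'pos|wrist'; python3 -m jog '[0,0,0,0,0,0,1, 0,0,0,0,0,0,1]'|egrep 'pos|wrist'
```

```text
eef_pos: [0.493, -0.2377, 0.1024]
wrist_force: [-1.8, 2.4, 13.0]
eef_pos: [0.493, -0.2377, 0.1024]
wrist_force: [-2.5, 2.2, 13.9]
```

```bash
python3 -m jog '[0,0,0.0005,0,0,0,1, 0,0,0.001,0,0,0,1, 0,0,0.001,0,0,0,1]'|egrep 'pos|wrist'; python3 -m jog '[0,0,0,0,0,0,1, 0,0,0,0,0,0,1]'|egrep 'pos|wrist'
```

```text
eef_pos: [0.493, -0.2378, 0.1016]
wrist_force: [-2.8, 3.7, 14.7]
eef_pos: [0.493, -0.2378, 0.1016]
wrist_force: [-1.9, 3.1, 14.5]
```

The right spring reaches 15 N at about 7.5 mm, so it is good. I'm letting up and going over the left spring with the jaws open.

```bash
python3 -m jog '[0,0,-0.015,0,0,0,1, 0,0,-0.06,0,0,0,1, 0,0.05,-0.06,0,0,0,0, 0,0.0997,-0.06,0,0,0,0, 0,0.0997,-0.06,0,0,0,0, 0,0.0997,-0.06,0,0,0,0, 0,0.0997,-0.06,0,0,0,0, 0,0.0997,-0.06,0,0,0,0]'; python3 -c "
from h import *
rel([.4952,-.1377,.081],-1.83)
p=camera('side');save(p,'right2.png',(220,115,270,160),12)"
```

```text
time_s: 12.28
eef_pos: [0.4952, -0.1386, 0.1594]
eef_rot: [-0.0, 0.017, 1.0, -0.0]
wrist_force: [-0.6, 0.1, 0.5]
opening: 0.999
grasp_force: 0.0
t 12.275 pos [ 0.4952 -0.1386  0.1594] F [-0.65  0.12  0.48]
shift [0.     0.0009 0.0784] turn [-0.0001 -0.0001 -0.0012]
```

View pics/right2.png

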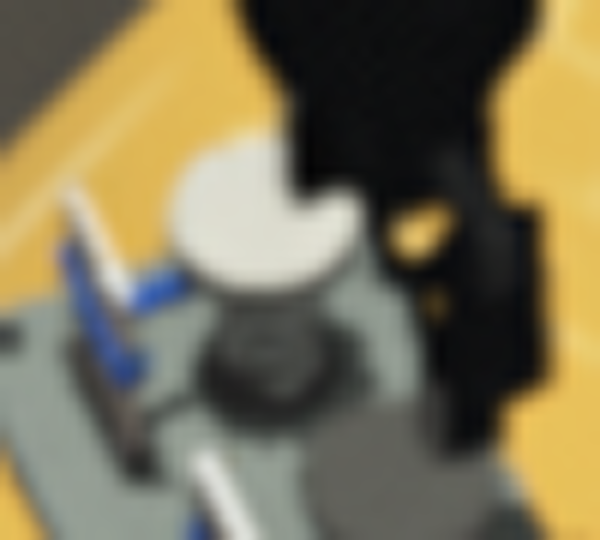

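The right pointer bar at crop (125,365) has moved down by about 1 px, or 7 mm. Its spring stands free. Now gripping the left one.

```bash
python3 -m jog '[0,0.001,0.04,0,0,0,0, 0,0.001,0.07,0,0,0,0, 0,0.001,0.0785,0,0,0,0, 0,0.001,0.0785,0,0,0,0, 0,0.001,0.0785,0,0,0,0, 0,0.001,0.0785,0,0,0,1, 0,0.001,0.0785,0,0,0,1, 0,0.001,0.0785,0,0,0,1, 0,0.001,0.0785,0,0,0,1, 0,0.001,0.0785,0,0,0,1, 0,0.001,0.0785,0,0,0,1, 0,0.001,0.0785,0,0,0,1]'
```

```text
time_s: 13.82
eef_pos: [0.4955, -0.1368, 0.0811]
eef_rot: [0.0, 0.016, 1.0, -0.0]
wrist_force: [1.9, -1.0, 2.2]
opening: 0.611
grasp_force: 62.2
```

```bash
python3 -m jog '[0,0,-0.01,0,0,0,1, 0,0,-0.03,0,0,0,1, 0,0,-0.06,0,0,0,1, 0,0,-0.09,0,0,0,1, 0,0,-0.12,0,0,0,1, 0,0,-0.12,0,0,0,1, 0.01,0.05,-0.12,0,0,0,1, 0.02,0.1,-0.12,0,0,0,1, 0.03,0.15,-0.12,0,0,0,1, 0.04,0.2,-0.12,0,0,0,1, 0.05,0.25,-0.12,0,0,0,1, 0.055,0.2745,-0.12,0,0,0,1, 0.055,0.2745,-0.12,0,0,0,1, 0.055,0.2745,-0.12,0,0,0,1, 0.055,0.2745,-0.12,0,0,0,1]'; python3 -c "
from h import *
p=camera('side');save(p,'carry.png',(215,100,375,260),3.75)
p=camera('top')
for n in ('reject_tray',): print([(r['xyz'],r['confidence']) for r in spot_in(p,n)])"
```

```text
time_s: 15.7
eef_pos: [0.449, 0.1385, 0.2005]
eef_rot: [-0.0, 0.017, 1.0, -0.0]
wrist_force: [-0.9, -0.9, -2.2]
opening: 0.609
grasp_force: 64.4
[([0.4627, 0.1183, 0.0123], 0.73)]
```

View pics/carry.png

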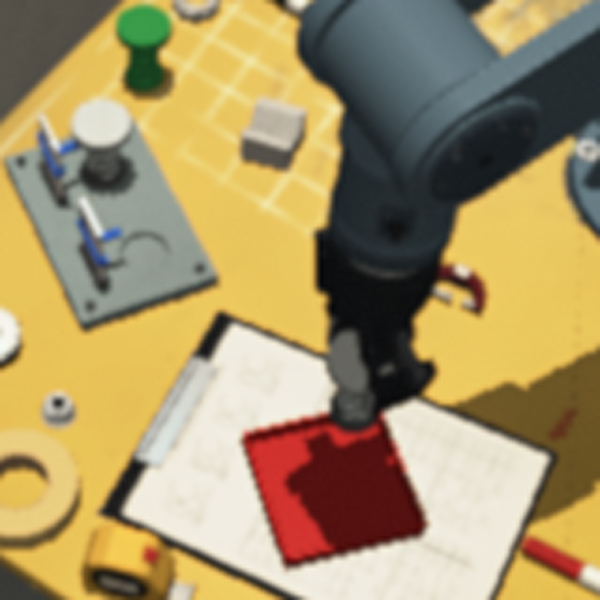

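The left spring is off its nest and hangs upright in the jaws over the tray (foot at crop (352,410)). The right spring is still in its nest at (100,150). Lowering.

```bash
python3 -m jog '[0,0,0.05,0,0,0,1, 0,0,0.09,0,0,0,1, 0,0,0.11,0,0,0,1, 0,0,0.116,0,0,0,1, 0,0,0.12,0,0,0,1, 0,0,0.121,0,0,0,1, 0,0,0.121,0,0,0,1, 0,0,0.121,0,0,0,1]'
```

```text
time_s: 16.85
eef_pos: [0.4496, 0.1395, 0.0807]
eef_rot: [0.001, 0.016, 1.0, 0.0]
wrist_force: [0.6, -0.3, -0.7]
opening: 0.612
grasp_force: 64.5
```

```bash
python3 -m jog '[0,0,0.0015,0,0,0,1, 0,0,0.0015,0,0,0,1, 0,0,0.0015,0,0,0,1]'; python3 -m jog '[0,0,0,0,0,0,0.6, 0,0,0,0,0,0,0.3, 0,0,0,0,0,0,0, 0,0,0,0,0,0,0, 0,0,0,0,0,0,0, 0,0,-0.03,0,0,0,0, 0,0,-0.08,0,0,0,0, 0,0,-0.13,0,0,0,0, 0,-0.06,-0.15,0,0,0,0, 0,-0.12,-0.15,0,0,0,0, 0,-0.18,-0.15,0,0,0,0, 0.05,-0.24,-0.15,0,0,0,0, 0.1,-0.28,-0.15,0,0,0,0, 0.1,-0.28,-0.15,0,0,0,0, 0.1,-0.28,-0.15,0,0,0,0]'; python3 -c "
from h import *
p=camera('side');save(p,'end.png',(215,100,375,260),3.75)
for q in (p,camera('top')):
  for n in('spring_a_mid','cap_a_top','reject_tray'):
    print(n,[(np.round(r['xyz'],3),round(r['confidence'],2)) for r in spot_in(q,n)])"
```

```text
time_s: 17.23
eef_pos: [0.4496, 0.1395, 0.0789]
eef_rot: [0.001, 0.016, 1.0, 0.0]
wrist_force: [0.5, -0.3, 2.1]
opening: 0.606
grasp_force: 64.5
time_s: 19.1
eef_pos: [0.3396, -0.138, 0.2286]
eef_rot: [0.0, 0.018, 1.0, -0.0]
wrist_force: [0.3, -0.1, 0.5]
opening: 1.0
grasp_force: 0.0
spring_a_mid [(array([ 0.407, -0.327,  0.074]), 0.8), (array([ 0.494, -0.226,  0.08 ]), 0.56)]
cap_a_top [(array([ 0.406, -0.329,  0.076]), 0.72), (array([0.451, 0.145, 0.081]), 0.69), (array([ 0.485, -0.229,  0.082]), 0.57)]
reject_tray [(array([0.46 , 0.156, 0.009]), 0.81)]
spring_a_mid [(array([ 0.402, -0.334,  0.076]), 0.89), (array([ 0.493, -0.234,  0.085]), 0.7)]
cap_a_top [(array([ 0.492, -0.237,  0.082]), 0.83), (array([ 0.403, -0.331,  0.074]), 0.8)]
reject_tray [(array([0.453, 0.131, 0.011]), 0.63)]
```

View pics/end.png

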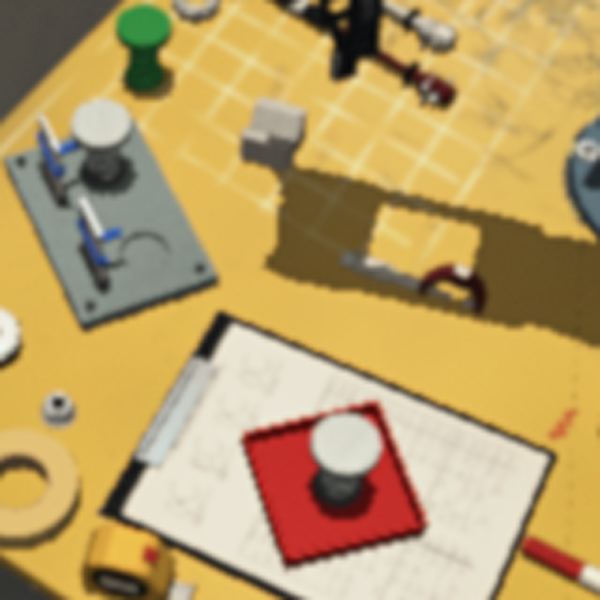

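The tired spring stands upright in the middle of the red tray (cap at crop (345,445)). The good one is in its nest at (100,150), and the bystanders have not moved. Handing in.

```bash
python3 -c "
from bench import hand_in;print(hand_in())"
```

```text
the job is handed in; nothing more can be done
None
```

I handed the job in, with no verdict shown: the left spring was tired (about 11 N with its pointer at the red band) and now stands in the red tray, and the right one was good (about 15 N at 7–8 mm) and stays in its nest.

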